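Make up the vacuum kit and the power-supply kit

TASK

Make up two repair kits from the parts on the drawing: in the oblong tray, the full one of the two sealed canisters (lift them to feel which is heavy) upright in the round cup and the large flange flat in the open end beside it; in the square tray, the copper choke down over the post and the heat sink beside it, lying base down on the tray floor. The small flange is not needed and stays where it is, the empty canister ends standing where it stood, and the multimeter and solder spool are left alone. Set everything down rather than dropping it, and never tip a canister over.

Things in the scene. Friction and masses are not known exactly. Their poses are not given: they have to be found in the camera images.
- oblong_tray: Target, fixed. Oblong dark steel tray, 240 mm along its x, 125 mm along y, walls 4 mm thick, 20 mm high, floor 4 mm thick. Origin: centre of its underside. A round cup (inside diameter 72 mm, wall 4 mm, rim 20 mm over the bench) stands on its floor at x = -58 mm, y = 0 in its frame; the other end (x = -18 to +116 mm) is open floor, its middle at x = +51 mm, y = 0.
- square_tray: Target, fixed. Square dark steel tray, 190 x 190 mm, walls 4 mm thick, 20 mm high, floor 4 mm thick. Origin: centre of its underside. A steel post of diameter 10 mm stands on its floor at x = 0, y = +45 mm in its frame, its top 34 mm over the bench; the heat sink goes in the open half at y below 0, its middle at x = 0, y = -42 mm.
- canister_a: Sealed plain aluminium can, upright, diameter 50 mm, 62 mm tall, origin at the centre of its underside, z up. It looks exactly like the other canister; one of the two is full (about 0.5 kg) and the other empty (about 0.1 kg), which only lifting tells. Stands loose on the bench.
- canister_b: Sealed plain aluminium can, upright, diameter 50 mm, 62 mm tall, origin at the centre of its underside, z up. It looks exactly like the other canister; one of the two is full (about 0.5 kg) and the other empty (about 0.1 kg), which only lifting tells. Stands loose on the bench.
- large_flange: Large blank vacuum flange, bare steel: a disc of diameter 55 mm, 12 mm thick, with a central boss of diameter 30 mm that rises to 18 mm. Lies boss up; origin at the centre of its underside, z up. Loose, about 0.2 kg.
- small_flange: Small blank vacuum flange, same make: diameter 38 mm, 12 mm thick, boss of diameter 21 mm that rises to 18 mm. Origin at the centre of its underside. Loose, about 0.1 kg; not needed in a kit.
- heat_sink: Aluminium heat sink, 60 mm along its x, 42 mm along its y, 30 mm tall: an 8 mm base plate with five upright fins that run along x; grip it across the 42 mm (its y). Base down, fins up; origin at the centre of its underside. Loose, about 0.11 kg.
- choke: Copper-wound toroidal choke lying flat: a ring of outside diameter 56 mm, hole diameter 26 mm, 22 mm tall, with an open hole right through. Origin at the centre of its underside, on the hole's axis. Loose, about 0.16 kg.
- multimeter: Bystander: black hand-held multimeter lying flat, 85 mm along its x, 160 mm along its y, 40 mm tall, origin at the centre of its underside. Loose; leave alone.
- solder_spool: Bystander: spool of solder standing on its flange, diameter 60 mm, 46 mm tall, origin at the centre of its underside. Loose; leave alone.
Things that resemble listed ones, but are neither listed nor needed, are in the scene too. Leave any green or yellow look-alike of the canister_a alone.

How it is judged:
By the outcome, as a careful person would: the job done as asked, in the order asked, and still so for the second after the job is handed in, with the robot touching nothing.
It also fails if it takes over 109 s, if anything falls off the work surface, if the arm or the gripper's body presses on something with over 40 N, if the wrist force passes 120 N, or if a joint passes its speed limit or range.

ROBOT

A 7-joint arm with a two-finger parallel gripper is mounted at the origin on the work surface. World frame = base frame: x ahead of the robot, y to its left, z up, the work surface at z = 0. Lengths are in m, angles in rad, forces in N, time in s.
With the tool pointing down it reaches from about 0.4 to 0.9 m from the base axis. Payload 5.5 kg.
Tool frame: the origin (TCP) lies on the centre line of the jaws, within the pads' length; the fingertips stand 11 mm ahead of it and the grasp point (between the pads) lies 8 mm behind it; z points along the fingers, y is the line along which they close (so a half turn about z gives the same grasp; the last joint's range is limited). The gripper opens to 92 mm and grips with 3 to 60 N. Pads are 19 mm wide; open, the fingers measure 130 mm over their backs; the gripper's body (75 mm by 190 mm) begins 47 mm behind the grasp point.
Start: joints at [1.585, 0.501, -0.427, 1.55, 0.221, 1.138, -0.21], TCP at [0.16, -0.63, 0.238] pointing down, gripper open.
Joint ranges: [-2.88, 2.88], [-0.31, 2.03], [-1.54, 1.56], [0.2, 2.42], [-1.41, 4.55], [0.19, 2.02], [-2.57, 2.57]. Speed limits (rad/s): [2.57, 2.57, 3.14, 3.14, 3.14, 3.14, 3.14].

INTERFACE

Orientations are given as a unit quaternion [x, y, z, w].
In Python, from bench import manip gives the robot as it stands.
- The arm moves only by the shell command python3 -m jog 'ROWS' [OPENING] [FORCE]. ROWS is a JSON object whose one key "increments" holds a list that holds one entry, the list of rows, each a list of 6 numbers: the shift along the tool's x, y, z in mm, then the turn, a rotation vector about the tool's x, y, z in degrees. A call has 1 to 12 rows; each row shifts and turns the commanded pose from where the row before left it, along the tool's axes as they then stand; what a row does not reach is not made up. A row lasts 1/10 s, in which the tool goes at most 50 mm and 8.59 degrees, less where a joint would pass 70% of its speed; a pose out of reach is approached as far as the arm can. A call with a gripper value outside its range is refused whole. OPENING is the finger opening in mm, from 0 to 91.8, set as the call begins (- or left out, the last holds). The fingers move at their own pace and stop on an object; FORCE is the grip in N (left out, the last holds). Time passes only in rows, so rows that do not move let the fingers close. It gives the time, the measured TCP pose, the force, the opening and the grip force at its end, in the units of the state.
- manip.read_state(): the state, without advancing time (a new reading comes with each control period).
- manip.read_camera(name): name is "scene" or "top"; returns the picture (480x640x3 uint8, red, green, blue); there is no depth.
- manip.camera_info(name): a dict with "camera_matrix" (3x3 intrinsics, pixels), "distortion" ([k1, k2, p1, p2, k3] as OpenCV has them; the pictures are not rectified), "R" (3x3) and "t" (3): a world point X has camera coordinates R X + t. Camera axes: x right, y down, z forward; pixel columns grow to the right and rows downward; lengths in m; the calibration is good to about 2 mm. A picture is of the moment at which its call begins. camera_info takes no time and is no camera call.
- manip.job_done(): hands the job in; it is judged then, once.
The state is a dict: "time": time; "joint_pos": joint angles; "qvel": joint speeds; "tau": joint torques, N m; "tcp_pos": TCP position; "tcp_rot": TCP orientation; "wrist_force": force on the tool from outside, world axes, zero at the start; "moment": the same for the moment, N m; "grip_width": finger opening in m; "finger_force": force on a finger pad.
Only numpy, scipy, OpenCV 4.12 (cv2) and the standard library are available. Lean on these libraries where they do the work, as an engineer would, in place of code of your own. Each camera call takes 0.05 s, during which the arm holds its last target. There are 200 camera calls.

## Working session

There is one attempt and no reset: what is moved stays moved. The work goes in short steps, Python scripts to look and compute and a shell command to move; the robot and the scene stay as the last step left them, time stands still between calls to the robot, and variables do not carry over. Pictures are saved under pics/ and viewed, at most 17 in all, crops included, and the job is handed in when it is done.

```bash
ls; mkdir -p pics; python3 - <<'E'
from bench import manip
import cv2
for n in("scene","top"):
    im=manip.read_camera(n); cv2.imwrite(f"pics/{n}0.png",im[:,:,::-1])
    i=manip.camera_info(n); print(n,{k:__import__('numpy').round(v,4).tolist() for k,v in i.items()})
s=manip.read_state();print(s)
E
```

```text
pics
scene {'camera_matrix': [[565.8012, 0.0, 308.043], [0.0, 565.8012, 233.3917], [0.0, 0.0, 1.0]], 'distortion': [-0.1577, 0.0, 0.0, 0.0, 0.0], 'R': [[-0.022, 0.9996, -0.0181], [0.7231, 0.0034, -0.6907], [-0.6903, -0.0283, -0.7229]], 't': [-0.0037, -0.4126, 1.5305]}
top {'camera_matrix': [[514.1467, 0.0, 315.5127], [0.0, 514.1467, 230.1572], [0.0, 0.0, 1.0]], 'distortion': [-0.0726, 0.0, 0.0, 0.0, 0.0], 'R': [[0.0914, -0.9958, 0.0009], [-0.9655, -0.0888, -0.2447], [0.2437, 0.0215, -0.9696]], 't': [-0.0442, 0.6346, 0.7646]}
{'time': 0.1, 'joint_pos': array([ 1.58520968,  0.50177779, -0.42681727,  1.55132075,  0.22080286,
        1.13829387, -0.21023949]), 'qvel': array([ 0.00159609, -0.00176145, -0.00176456, -0.00088666, -0.00177718,
       -0.00094774, -0.00037238]), 'tau': array([-1.08816556e-02, -5.67878830e+01, -5.83845109e+00, -2.79919213e+01,
       -6.90298271e-02,  2.40441738e-02,  2.77107387e-05]), 'tcp_pos': array([ 0.15986797, -0.62941425,  0.23677833]), 'tcp_rot': array([ 9.92265689e-01,  1.24129132e-01, -7.17587433e-05, -8.69770975e-04]), 'wrist_force': array([ 0.35408689,  0.59123381, -0.88182711]), 'moment': array([-0.01777   ,  0.03333383, -0.02663276]), 'finger_force': 0.0, 'grip_width': 0.09172995763062775}
```

View pics/top0.png

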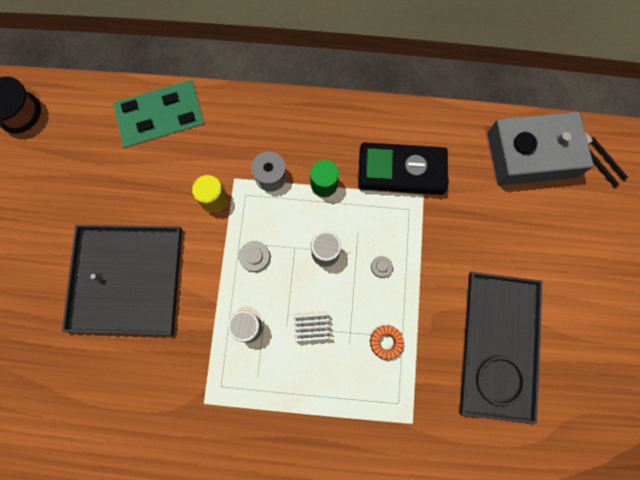

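View pics/scene0.png

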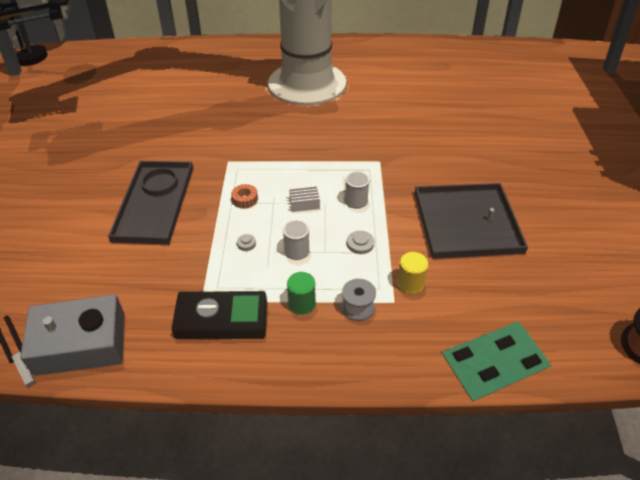

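In the top view the canisters are at (326,247) and (245,325). The yellow (208,192) and green (324,177) cans are look-alikes to leave alone. There are two flange candidates: (254,256) is about 31 px wide and (382,267) about 21 px, so the first is the large one (55 mm against 38 mm). The heat sink is at (313,327), the choke at (387,342), and the trays at (124,281) and (502,347). The spool is (268,170) and the multimeter (403,168). I'll confirm this in an enlarged crop with contours drawn.

```bash
cat > h.py <<'E'
import numpy as np, cv2
from bench import manip
def cam(n):
    i=manip.camera_info(n); return [np.array(i[k],float) for k in("camera_matrix","distortion","R","t")]
def pt(n,uv,z):
    K,D,R,t=cam(n); uv=np.atleast_2d(np.array(uv,float))
    p=cv2.undistortPoints(uv[:,None],K,D)[:,0]
    d=np.c_[p,np.ones(len(p))]@R; c=-R.T@t
    return c[:2]+d[:,:2]*((z-c[2])/d[:,2])[:,None]
def proj(n,X):
    K,D,R,t=cam(n); return cv2.projectPoints(np.atleast_2d(np.array(X,float)),cv2.Rodrigues(R)[0],t,K,D)[0][:,0]
E
python3 - <<'E'
from h import *
im=cv2.imread("pics/top0.png"); hsv=cv2.cvtColor(im,cv2.COLOR_BGR2HSV)
g=im.max(2)
# trays: dark
dark=((g<75)*255).astype('uint8'); dark=cv2.morphologyEx(dark,cv2.MORPH_CLOSE,np.ones((7,7)))
for c in cv2.findContours(dark,0,1)[0]:
    if cv2.contourArea(c)<5000: continue
    r=cv2.minAreaRect(c)
    if r[0][1]<200: continue
    b=cv2.boxPoints(r); ap=cv2.approxPolyDP(c,8,True)[:,0]
    w=pt("top",ap,.02); print("tray",ap.tolist(),w.round(4).tolist())
# items on paper
poly=np.array([[236,182],[420,198],[410,418],[208,402]]); m=np.zeros(g.shape,'uint8'); cv2.fillPoly(m,[poly],255)
sat=hsv[:,:,1]
obj=((g<205)*255).astype('uint8')&m
obj=cv2.morphologyEx(obj,cv2.MORPH_OPEN,np.ones((3,3)))
for c in cv2.findContours(obj,0,1)[0]:
    if cv2.contourArea(c)<150: continue
    x,y,w,h=cv2.boundingRect(c); print("obj",x,y,w,h,cv2.contourArea(c))
cr=cv2.resize(im[170:420,195:435],None,fx=2.4,fy=2.4,interpolation=cv2.INTER_CUBIC); cv2.imwrite("pics/crop1.png",cr)
a=cv2.resize(im[215:345,55:190],None,fx=2.9,fy=2.9,interpolation=cv2.INTER_CUBIC)
b=cv2.resize(im[265:430,450:555],None,fx=2.9,fy=2.9,interpolation=cv2.INTER_CUBIC)
o=np.zeros((480,720,3),'uint8'); o[:a.shape[0],:a.shape[1]]=a; o[:b.shape[0],400:400+b.shape[1]]=b[:480]; cv2.imwrite("pics/crop2.png",o)
E
```

```text
tray [[470, 273], [460, 413], [535, 422], [540, 281]] [[0.599, -0.2586], [0.365, -0.2485], [0.3598, -0.3739], [0.5956, -0.3824]]
tray [[76, 226], [63, 330], [174, 336], [181, 229]] [[0.6191, 0.4431], [0.4358, 0.4292], [0.4457, 0.236], [0.6311, 0.2523]]
obj 295 315 38 24 491.0
obj 230 313 42 37 934.5
obj 370 256 24 23 387.0
obj 238 241 33 32 786.0
obj 311 233 37 41 943.0
obj 312 189 34 15 323.0
obj 258 184 33 13 242.5
```

View pics/crop1.png

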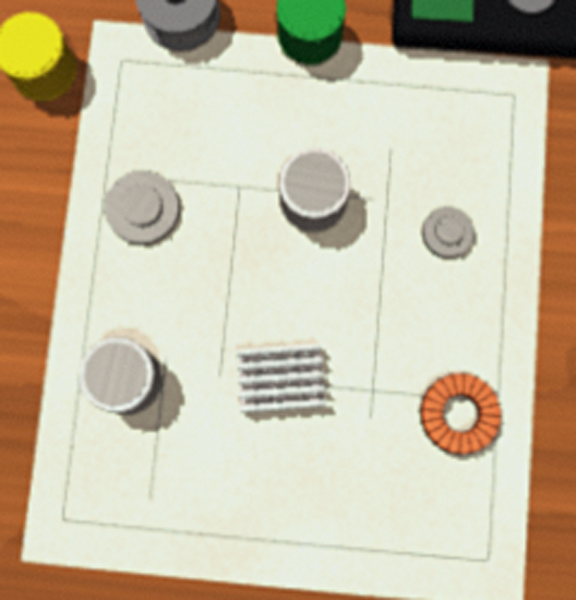

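View pics/crop2.png

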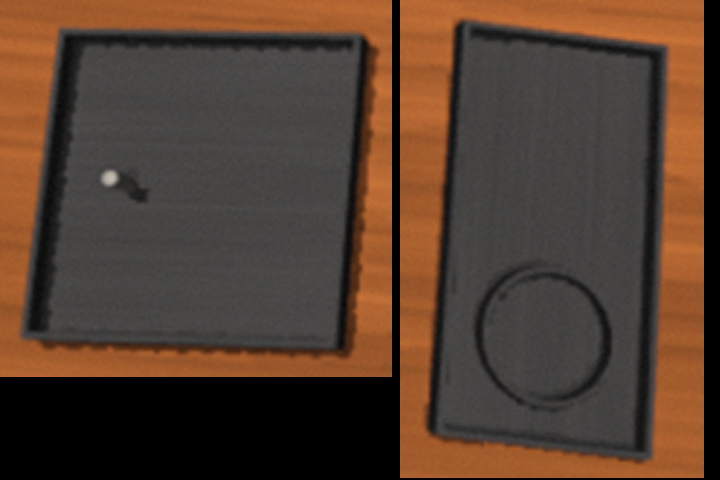

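The crop confirms that the flange at (254,256) is the large one and (382,267) the small one. It also shows plain can tops at about (326,246) and (244,326), the sink fins running left to right at about (313,328), and the choke at about (387,342). The tray crop shows the post top at about (93,276) and the cup centre at about (499,381). Next I'll compute the positions and check them in the scene view.

```bash
python3 - <<'E'
from h import *
c1=lambda p:(np.array(p,float)+.5)/2.4-.5+[195,170]
sq=lambda p:(np.array(p,float)+.5)/2.9-.5+[55,215]
ob=lambda p:(np.array(p,float)-[400,0]+.5)/2.9-.5+[450,265]
im=cv2.imread("pics/top0.png"); hsv=cv2.cvtColor(im,cv2.COLOR_BGR2HSV)
m=cv2.inRange(hsv,(3,120,120),(16,255,255)); k=np.zeros_like(m); k[318:366,365:411]=m[318:366,365:411]
k=cv2.morphologyEx(k,cv2.MORPH_OPEN,np.ones((2,2)))
pts=cv2.findNonZero(k); cc=cv2.minEnclosingCircle(pts); print("choke circ",cc)
P={}
P['canA']=(*pt("top",c1([314.5,184.5]),.062)[0],.062)
P['canB']=(*pt("top",c1([118,375]),.062)[0],.062)
P['flange']=(*pt("top",c1([142,207]),.009)[0],.009)
P['choke']=(*pt("top",cc[0],.014)[0],.014)
f=pt("top",c1([[239,350],[326,346],[330,409],[243,414]]),.03); P['sink']=(*f.mean(0),.03)
print("sink edges",np.linalg.norm(np.diff(np.r_[f,f[:1]],axis=0),axis=1).round(4),"dir along fins",np.degrees(np.arctan2(*(f[0]-f[1]+f[3]-f[2])[::-1])))
P['post']=(*pt("top",sq([110,177]),.034)[0],.034)
P['cup']=(*pt("top",ob([542.5,336.5]),.02)[0],.02)
for n,q in(("sq",sq([[62,31],[367,37],[347,350],[23,337]])),("ob",ob([[459,22],[666,46],[650,459],[430,434]]))):
    w=pt("top",q,.02); e=np.roll(w,-1,0)-w
    print(n,w.round(4).tolist(),np.linalg.norm(e,axis=1).round(4),"edge dirs",np.degrees(np.arctan2(e[:,1],e[:,0])).round(1)); P[n]=(*w.mean(0),.02)
for n,v in P.items(): print(n,np.round(v,4))
s=cv2.imread("pics/scene0.png"); x0,y0,F=100,140,1.8
o=cv2.resize(s[y0:330,x0:540],None,fx=F,fy=F,interpolation=cv2.INTER_CUBIC)
for n,v in P.items():
    th=np.linspace(0,2*np.pi,40); r={'canA':.025,'canB':.025,'flange':.0275,'choke':.028,'cup':.04}.get(n,.003)
    q=proj("scene",np.c_[v[0]+r*np.cos(th),v[1]+r*np.sin(th),0*th+v[2]])
    cv2.polylines(o,[np.int32((q+.5-[x0,y0])*F-.5)],True,(255,0,255),1)
cv2.imwrite("pics/ov.png",o)
E
```

```text
choke circ ((387.9053039550781, 342.6395263671875), 16.919876098632812)
sink edges [0.0607 0.0433 0.0601 0.044 ] dir along fins 98.18052837130557
sq [[0.6203, 0.4432], [0.634, 0.2524], [0.4468, 0.2356], [0.4343, 0.4296]] [0.1913 0.1879 0.1944 0.1865] edge dirs [ -85.9 -174.9   93.7    4.2]
ob [[0.6003, -0.2586], [0.5967, -0.3849], [0.3584, -0.3754], [0.3629, -0.2486]] [0.1264 0.2385 0.1269 0.2376] edge dirs [-91.6 177.7  88.   -2.4]
canA [ 0.6138 -0.0051  0.062 ]
canB [0.4718 0.1144 0.062 ]
flange [0.597  0.1193 0.009 ]
choke [ 0.4687 -0.124   0.014 ]
sink [0.481  0.0035 0.03  ]
post [0.5319 0.3887 0.034 ]
cup [ 0.4216 -0.3118  0.02  ]
sq [0.5338 0.3402 0.02  ]
ob [ 0.4796 -0.3169  0.02  ]
```

View pics/ov.png

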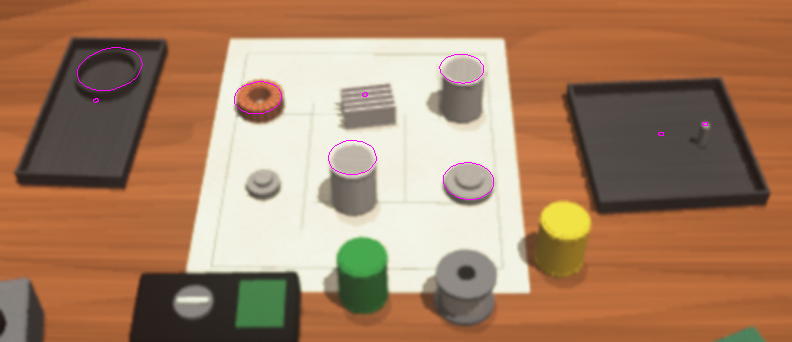

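The overlay agrees with both views to within a few mm. Can A is at (0.614,-0.005), B at (0.472,0.114), the large flange at (0.597,0.119) and the choke at (0.469,-0.124). The sink is at (0.481,0.0035) with yaw 98°. Now I'll move towards can A.

```bash
cat >> h.py <<'E'
def yaw(s):
    x,y,z,w=s["tcp_rot"]; return np.degrees(np.arctan2(2*(x*y+z*w),1-2*(y*y+z*z)))
def togo(x,y,z,psi=None):
    from scipy.spatial.transform import Rotation as Ro
    s=manip.read_state(); p=s["tcp_pos"]; R=Ro.from_quat(s["tcp_rot"]); a=yaw(s)
    print("t",round(s["time"],2),"tcp",(p*1000).round(1),"yaw",round(a,1),"zaxis",R.as_matrix()[:,2].round(3),"F",s["wrist_force"].round(1),"grip",round(s["grip_width"]*1000,1),round(s["finger_force"],1))
    print(" go tool mm",(R.inv().apply(np.array([x,y,z])-p)*1000).round(1),"turn z",None if psi is None else round((a-psi+180)%360-180,1),"q",s["joint_pos"].round(2))
E
python3 -m jog '{"increments":[[[33,-27.4,0,0,0,0],[33,-27.4,0,0,0,0],[33,-27.4,0,0,0,0],[33,-27.4,0,0,0,0],[33,-27.4,0,0,0,0],[33,-27.4,0,0,0,0],[33,-27.4,0,0,0,0],[33,-27.4,0,0,0,0],[33,-27.4,0,0,0,0],[33,-27.4,0,0,0,0],[33,-27.4,0,0,0,0],[33,-27.4,0,0,0,0]]]}' 80
python3 -c "from h import *; togo(.614,-.005,.12,90)"
```

```text
time: 1.3
tcp_pos: [0.4634, -0.2123, 0.2376]
tcp_rot: [0.992, 0.124, -0.0, 0.0]
wrist_force: [0.8, -2.1, -0.0]
grip_width: 0.08
finger_force: 0.0
t 1.3 tcp [ 463.4 -212.3  237.6] yaw 14.2 zaxis [-0. -0. -1.] F [ 0.8 -2.1 -0. ] grip 80.0 0.0
 go tool mm [ 197.  -163.9  117.5] turn z -75.8 q [ 0.96  0.28 -0.68  1.89  0.21  1.04 -1.13]
```

```bash

python3 -m jog '{"increments":[[[33,-27.4,10,0,0,0],[33,-27.4,10,0,0,0],[33,-27.4,10,0,0,0],[33,-27.4,10,0,0,0],[33,-27.4,10,0,0,0],[32,-27,10,0,0,0],[0,0,0,0,0,-8.4],[0,0,0,0,0,-8.4],[0,0,0,0,0,-8.4],[0,0,0,0,0,-8.4],[0,0,0,0,0,-8.4],[0,0,0,0,0,-8.4]]]}'
python3 -m jog '{"increments":[[[0,0,0,0,0,-8.4],[0,0,0,0,0,-8.4],[0,0,0,0,0,-8.4],[0,0,0,0,0,0],[0,0,0,0,0,0]]]}'
python3 - <<'E'
from h import *
togo(.614,-.005,.039,90)
for n in("top","scene"): cv2.imwrite(f"pics/{n}1.png",manip.read_camera(n)[:,:,::-1])
t=cv2.imread("pics/top1.png")[130:380,180:480]; s=cv2.imread("pics/scene1.png")[100:330,180:460]
o=np.zeros((500,620,3),'uint8'); o[:250,:300]=t; o[:230,320:600]=s; cv2.imwrite("pics/v1.png",o[:260])
E
```

```text
time: 2.5
tcp_pos: [0.6131, -0.0065, 0.1772]
tcp_rot: [0.843, 0.537, -0.0, -0.0]
wrist_force: [0.6, -1.4, 0.8]
grip_width: 0.08
finger_force: 0.0
time: 3.0
tcp_pos: [0.6132, -0.0064, 0.1773]
tcp_rot: [0.709, 0.705, -0.0, -0.0]
wrist_force: [0.2, -0.5, -0.0]
grip_width: 0.0803
finger_force: 0.0
t 3.0 tcp [613.2  -6.4 177.3] yaw 89.6 zaxis [-0.001  0.    -1.   ] F [ 0.2 -0.5 -0. ] grip 80.3 0.0
 go tool mm [  1.4   0.8 138.3] turn z -0.4 q [ 0.64  0.66 -0.96  1.69  0.6   1.11 -0.51]
```

View pics/v1.png

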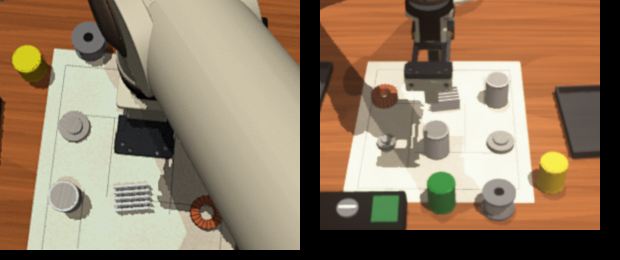

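The fingers straddle can A. Descending and gripping.

```bash

python3 -m jog '{"increments":[[[1.4,0.8,25,0,0,0],[0,0,25,0,0,0],[0,0,25,0,0,0],[0,0,25,0,0,0],[0,0,20,0,0,0],[0,0,12,0,0,0],[0,0,6,0,0,0],[0,0,0,0,0,0]]]}'
python3 -m jog '{"increments":[[[0,0,0,0,0,0],[0,0,0,0,0,0],[0,0,0,0,0,0],[0,0,0,0,0,0],[0,0,0,0,0,0],[0,0,0,0,0,0]]]}' 40 20
python3 -m jog '{"increments":[[[0,0,-5,0,0,0],[0,0,-10,0,0,0],[0,0,-10,0,0,0],[0,0,-10,0,0,0],[0,0,0,0,0,0],[0,0,0,0,0,0],[0,0,0,0,0,0],[0,0,0,0,0,0]]]}'
python3 -c "from h import *; togo(.614,-.005,.039,90)"
```

```text
time: 3.9
tcp_pos: [0.6142, -0.0048, 0.0394]
tcp_rot: [0.708, 0.706, -0.0, -0.0]
wrist_force: [0.5, 0.3, 0.6]
grip_width: 0.0802
finger_force: 0.0
time: 4.5
tcp_pos: [0.615, -0.005, 0.0403]
tcp_rot: [0.708, 0.706, 0.0, 0.001]
wrist_force: [0.9, -1.9, 2.9]
grip_width: 0.0499
finger_force: 20.0
time: 5.3
tcp_pos: [0.6139, -0.005, 0.0742]
tcp_rot: [0.708, 0.706, -0.0, -0.0]
wrist_force: [0.0, 0.7, -5.5]
grip_width: 0.0497
finger_force: 20.0
t 5.3 tcp [613.9  -5.   74.2] yaw 89.9 zaxis [-0.001 -0.    -1.   ] F [ 0.   0.7 -5.5] grip 49.7 20.0
 go tool mm [ 0.   0.2 35.2] turn z -0.1 q [ 0.57  0.78 -0.86  1.75  0.72  0.96 -0.58]
```

Can A weighs about 5 N, so it is the full one and B can stay put. Carrying A to the cup.

```bash

python3 -m jog '{"increments":[[[0,0,-20,0,0,0],[0,0,-30,0,0,0],[-12,-8,-16,0,0,0],[-24,-15,0,0,0,0],[-34,-21,0,0,0,0],[-34,-21,0,0,0,0],[-34,-21,0,0,0,0],[-34,-21,0,0,0,0],[-34,-21,0,0,0,0],[-34,-21,0,0,0,0],[-34,-21,0,0,0,0],[-20,-14,0,0,0,0]]]}' 40 30
python3 -m jog '{"increments":[[[-14,-8,0,0,0,0],[0,0,0,0,0,0],[0,0,0,0,0,0],[0,0,0,0,0,0]]]}'
python3 - <<'E'
from h import *
togo(.4217,-.313,.044,90)
cv2.imwrite("pics/s2.png",cv2.resize(manip.read_camera("scene")[120:280,80:320,::-1],None,fx=2.5,fy=2.5))
E
```

```text
time: 6.5
tcp_pos: [0.4276, -0.302, 0.1418]
tcp_rot: [0.709, 0.705, -0.001, 0.001]
wrist_force: [0.1, -0.2, -5.6]
grip_width: 0.0495
finger_force: 30.0
time: 6.9
tcp_pos: [0.4225, -0.3112, 0.1415]
tcp_rot: [0.707, 0.707, 0.0, 0.0]
wrist_force: [0.5, 0.1, -5.2]
grip_width: 0.0493
finger_force: 30.0
t 6.9 tcp [ 422.5 -311.2  141.5] yaw 90.0 zaxis [ 0.001 -0.    -1.   ] F [ 0.5  0.1 -5.2] grip 49.3 30.0
 go tool mm [-1.8 -1.  97.5] turn z -0.0 q [ 1.36  0.58 -1.    1.94  0.59  0.96  0.08]
```

View pics/s2.png

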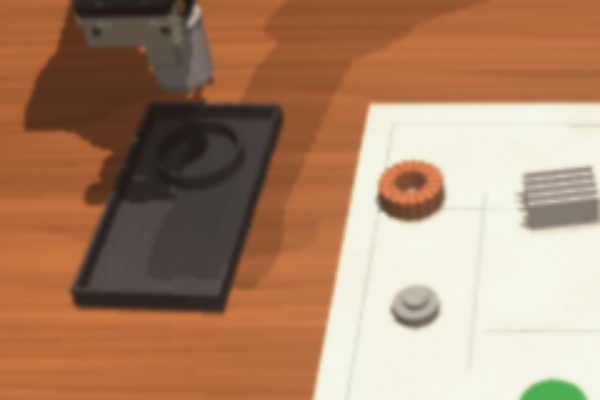

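The can hangs upright above the cup, whose rim centre is at about scene pixel (160,182). I'll cross-check the cup position from this view before lowering.

```bash
python3 -c "
from h import *
# cup rim outer extents in s2 crop (scale 2.5): left 153, right 245, top 121, bottom 187
print(pt('scene',[[80+199/2.5,120+154/2.5],[80+153/2.5,120+154/2.5],[80+245/2.5,120+154/2.5]],.02).round(4))"
```

```text
[[ 0.4341 -0.312 ]
 [ 0.4336 -0.3539]
 [ 0.4345 -0.2705]]
```

The top view gives x=0.4217 from the rim and from the tray outline, and the scene view, which is coarser along x, gives a little more. I'll use (0.424,-0.313), well within the 11 mm clearance, and lower gently.

```bash

python3 -m jog '{"increments":[[[-1.8,1.5,20,0,0,0],[0,0,25,0,0,0],[0,0,20,0,0,0],[0,0,12,0,0,0],[0,0,8,0,0,0],[0,0,5,0,0,0],[0,0,3,0,0,0],[0,0,2,0,0,0],[0,0,1,0,0,0],[0,0,0,0,0,0],[0,0,0,0,0,0]]]}'
python3 -c "from h import *; togo(.424,-.313,.043,90)"
```

```text
time: 8.05
tcp_pos: [0.4232, -0.3144, 0.045]
tcp_rot: [0.708, 0.706, 0.0, 0.0]
wrist_force: [-0.8, -0.6, -6.0]
grip_width: 0.0496
finger_force: 30.0
t 8.05 tcp [ 423.2 -314.4   45. ] yaw 89.8 zaxis [ 0. -0. -1.] F [-0.8 -0.6 -6. ] grip 49.6 30.0
 go tool mm [1.4 0.8 2. ] turn z -0.2 q [ 1.25  0.71 -0.85  1.98  0.75  0.8  -0.04]
```

```bash

python3 -m jog '{"increments":[[[0,0,0.7,0,0,0],[0,0,0,0,0,0],[0,0,0.7,0,0,0],[0,0,0,0,0,0]]]}'
python3 -m jog '{"increments":[[[0,0,0.7,0,0,0],[0,0,0,0,0,0]]]}'
```

```text
time: 8.45
tcp_pos: [0.4232, -0.3145, 0.0443]
tcp_rot: [0.708, 0.706, -0.0, 0.0]
wrist_force: [-3.0, 0.6, 4.5]
grip_width: 0.0497
finger_force: 30.0
time: 8.65
tcp_pos: [0.4232, -0.3145, 0.0442]
tcp_rot: [0.708, 0.706, -0.001, 0.0]
wrist_force: [-5.1, 2.3, 13.3]
grip_width: 0.0498
finger_force: 30.0
```

Seated on the floor of the cup. Releasing, rising and moving to the flange.

```bash

python3 -m jog '{"increments":[[[0,0,-1,0,0,0],[0,0,0,0,0,0],[0,0,0,0,0,0],[0,0,0,0,0,0]]]}' 72
python3 -m jog '{"increments":[[[0,0,-10,0,0,0],[0,0,-25,0,0,0],[0,0,-35,0,0,0],[0,0,-35,0,0,0],[20,8,0,0,0,0],[36,14,0,0,0,0],[36,14,0,0,0,0],[40,16,0,0,0,0],[40,16,0,0,0,0],[40,16,0,0,0,0],[40,16,0,0,0,0],[40,16,0,0,0,0]]]}' 80
python3 -m jog '{"increments":[[[40,16,0,0,0,0],[40,16,0,0,0,0],[36,14,0,0,0,0],[25,12,0,0,0,0],[0,0,0,0,0,0],[0,0,0,0,0,0]]]}'
python3 - <<'E'
from h import *
togo(.597,.119,.014,90)
cv2.imwrite("pics/s3.png",cv2.resize(manip.read_camera("scene")[120:280,80:480,::-1],None,fx=2,fy=2))
E
```

```text
time: 9.05
tcp_pos: [0.4232, -0.3143, 0.0437]
tcp_rot: [0.708, 0.706, 0.0, 0.0]
wrist_force: [-0.1, 0.6, -0.1]
grip_width: 0.0716
finger_force: 0.0
time: 10.25
tcp_pos: [0.5403, -0.0209, 0.1493]
tcp_rot: [0.708, 0.706, 0.0, 0.0]
wrist_force: [0.8, -0.7, 0.0]
grip_width: 0.0801
finger_force: 0.0
time: 10.85
tcp_pos: [0.5978, 0.1192, 0.1489]
tcp_rot: [0.707, 0.707, -0.0, -0.0]
wrist_force: [-0.1, -0.7, 0.3]
grip_width: 0.0801
finger_force: 0.0
t 10.85 tcp [597.8 119.2 148.9] yaw 90.0 zaxis [-0.  0. -1.] F [-0.1 -0.7  0.3] grip 80.1 0.0
 go tool mm [ -0.2  -0.8 134.9] turn z -0.0 q [ 0.42  0.69 -0.94  1.72  0.63  1.06 -0.73]
```

View pics/s3.png

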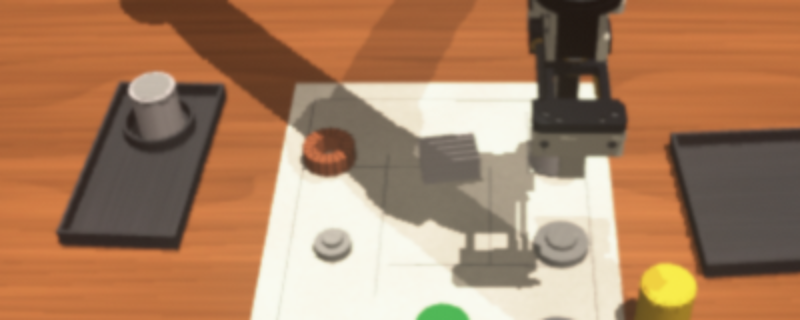

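Can A stands upright in the cup at about (155,105) in this crop. The gripper is above the flange, so I'll descend and grip it.

```bash

python3 -m jog '{"increments":[[[0,-0.8,25,0,0,0],[0,0,30,0,0,0],[0,0,30,0,0,0],[0,0,25,0,0,0],[0,0,13,0,0,0],[0,0,7,0,0,0],[0,0,4,0,0,0],[0,0,0,0,0,0]]]}'
python3 -m jog '{"increments":[[[0,0,0,0,0,0],[0,0,0,0,0,0],[0,0,0,0,0,0],[0,0,0,0,0,0],[0,0,0,0,0,0]]]}' 45 30
python3 -m jog '{"increments":[[[0,0,-5,0,0,0],[0,0,-15,0,0,0],[0,0,-20,0,0,0],[0,0,0,0,0,0],[0,0,0,0,0,0]]]}'
python3 -c "from h import *; togo(.5306,-.318,.12,90)"
```

```text
time: 11.7
tcp_pos: [0.5977, 0.1181, 0.0152]
tcp_rot: [0.708, 0.706, 0.0, 0.0]
wrist_force: [0.3, -0.6, -0.9]
grip_width: 0.0799
finger_force: 0.0
time: 12.2
tcp_pos: [0.5975, 0.1184, 0.0151]
tcp_rot: [0.708, 0.706, 0.0, 0.0]
wrist_force: [-1.0, -0.7, 3.4]
grip_width: 0.0542
finger_force: 30.0
time: 12.7
tcp_pos: [0.5982, 0.1183, 0.056]
tcp_rot: [0.708, 0.706, 0.001, 0.001]
wrist_force: [0.9, -0.6, -2.3]
grip_width: 0.0539
finger_force: 30.0
t 12.7 tcp [598.2 118.3  56. ] yaw 89.8 zaxis [ 0.002  0.    -1.   ] F [ 0.9 -0.6 -2.3] grip 53.9 30.0
 go tool mm [-436.5  -66.2  -64.2] turn z -0.2 q [ 0.36  0.8  -0.85  1.77  0.74  0.92 -0.81]
```

```bash

python3 -m jog '{"increments":[[[0,0,-20,0,0,0],[0,0,-25,0,0,0],[-10,-2,-19,0,0,0],[-26,-4,0,0,0,0],[-36,-5,0,0,0,0],[-40,-6,0,0,0,0],[-40,-6,0,0,0,0],[-40,-6,0,0,0,0],[-40,-6,0,0,0,0],[-40,-6,0,0,0,0],[-40,-6,0,0,0,0],[-40,-6,0,0,0,0]]]}' 
python3 -m jog '{"increments":[[[-40,-6,0,0,0,0],[-30,-5,0,0,0,0],[-14,-2,0,0,0,0],[0,0,0,0,0,0],[0,0,0,0,0,0],[0,0,0,0,0,0]]]}'
python3 -c "from h import *; togo(.5306,-.318,.021,90)"
```

```text
time: 13.9
tcp_pos: [0.5429, -0.2351, 0.1195]
tcp_rot: [0.708, 0.706, -0.0, 0.0]
wrist_force: [0.7, 0.7, -3.2]
grip_width: 0.0537
finger_force: 30.0
time: 14.5
tcp_pos: [0.5311, -0.3145, 0.1191]
tcp_rot: [0.707, 0.708, 0.001, -0.0]
wrist_force: [1.3, -0.2, -3.3]
grip_width: 0.0536
finger_force: 30.0
t 14.5 tcp [ 531.1 -314.5  119.1] yaw 90.1 zaxis [ 0.001  0.001 -1.   ] F [ 1.3 -0.2 -3.3] grip 53.6 30.0
 go tool mm [-3.6 -0.5 98.1] turn z 0.1 q [ 1.13  0.74 -0.91  1.72  0.67  1.03 -0.02]
```

```bash

python3 -m jog '{"increments":[[[-3.6,0,20,0,0,0],[0,0,25,0,0,0],[0,0,22,0,0,0],[0,0,13,0,0,0],[0,0,8,0,0,0],[0,0,5,0,0,0],[0,0,3,0,0,0],[0,0,1.5,0,0,0],[0,0,0,0,0,0],[0,0,0,0,0,0]]]}'
python3 -m jog '{"increments":[[[0,0,0.7,0,0,0],[0,0,0,0,0,0]]]}'
python3 -m jog '{"increments":[[[0,0,0.7,0,0,0],[0,0,0,0,0,0]]]}'
```

```text
time: 15.5
tcp_pos: [0.5305, -0.3214, 0.0218]
tcp_rot: [0.708, 0.706, 0.0, 0.001]
wrist_force: [0.8, -0.1, -2.7]
grip_width: 0.0536
finger_force: 30.0
time: 15.7
tcp_pos: [0.5303, -0.3213, 0.0207]
tcp_rot: [0.708, 0.706, 0.0, 0.0]
wrist_force: [0.5, 0.6, -1.2]
grip_width: 0.0543
finger_force: 30.0
time: 15.9
tcp_pos: [0.5301, -0.3211, 0.0197]
tcp_rot: [0.708, 0.706, -0.0, -0.0]
wrist_force: [0.0, -0.5, -3.0]
grip_width: 0.0541
finger_force: 30.0
```

```bash

python3 -m jog '{"increments":[[[2.5,0.5,-0.5,0,0,0],[0,0,0.7,0,0,0],[0,0,0,0,0,0],[0,0,0.5,0,0,0],[0,0,0,0,0,0]]]}'
python3 -m jog '{"increments":[[[0,0,0.5,0,0,0],[0,0,0,0,0,0]]]}'
```

```text
time: 16.4
tcp_pos: [0.5308, -0.3186, 0.0191]
tcp_rot: [0.708, 0.706, 0.0, 0.0]
wrist_force: [-0.6, 0.5, -0.9]
grip_width: 0.0543
finger_force: 30.0
time: 16.6
tcp_pos: [0.5308, -0.3186, 0.0191]
tcp_rot: [0.708, 0.706, -0.0, 0.0]
wrist_force: [-2.7, 0.3, 4.4]
grip_width: 0.0537
finger_force: 30.0
```

```bash

python3 -m jog '{"increments":[[[0,0,-0.5,0,0,0],[0,0,0,0,0,0],[0,0,0,0,0,0],[0,0,0,0,0,0]]]}' 70
python3 -m jog '{"increments":[[[0,0,-10,0,0,0],[0,0,-25,0,0,0],[0,0,-35,0,0,0],[0,0,-35,0,0,0],[20,-7,0,0,0,0],[35,-11,0,0,0,0],[40,-12,0,0,0,0],[40,-12,0,0,0,0],[35,-12,0,0,0,0],[20,-7,0,0,0,0],[4,-1,0,0,0,0],[0,0,0,0,0,0]]]}' 80
python3 -m jog '{"increments":[[[0,0,0,0,0,0],[0,0,0,0,0,0]]]}'
python3 - <<'E'
from h import *
togo(.469,-.124,.016,90)
cv2.imwrite("pics/s4.png",cv2.resize(manip.read_camera("scene")[120:280,80:480,::-1],None,fx=2,fy=2))
E
```

```text
time: 17.0
tcp_pos: [0.5308, -0.3187, 0.0189]
tcp_rot: [0.708, 0.706, 0.0, 0.0]
wrist_force: [0.0, -0.1, 0.5]
grip_width: 0.0699
finger_force: 0.0
time: 18.2
tcp_pos: [0.4696, -0.1245, 0.1247]
tcp_rot: [0.708, 0.707, -0.0, 0.001]
wrist_force: [-0.1, -0.1, 0.1]
grip_width: 0.0798
finger_force: 0.0
time: 18.4
tcp_pos: [0.4697, -0.126, 0.1241]
tcp_rot: [0.709, 0.705, 0.0, 0.0]
wrist_force: [0.3, 0.2, -0.9]
grip_width: 0.0802
finger_force: 0.0
t 18.4 tcp [ 469.7 -126.   124.1] yaw 89.7 zaxis [ 0. -0. -1.] F [ 0.3  0.2 -0.9] grip 80.2 0.0
 go tool mm [  2.   -0.8 108.1] turn z -0.3 q [ 1.02  0.54 -1.    2.04  0.6   0.89 -0.32]
```

View pics/s4.png

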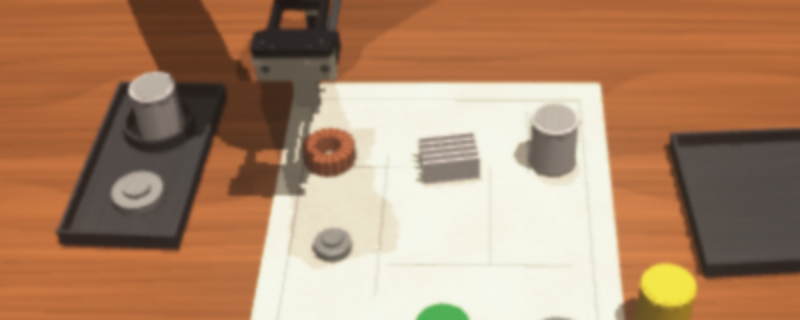

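The flange lies flat in the open end at about (137,190), and the can is upright. Now the choke.

```bash

python3 -m jog '{"increments":[[[2,-0.8,25,0,0,0],[0,0,30,0,0,0],[0,0,25,0,0,0],[0,0,15,0,0,0],[0,0,8,0,0,0],[0,0,5,0,0,0],[0,0,0,0,0,0]]]}'
python3 -m jog '{"increments":[[[0,0,0,0,0,0],[0,0,0,0,0,0],[0,0,0,0,0,0],[0,0,0,0,0,0],[0,0,0,0,0,0]]]}' 45 30
python3 -m jog '{"increments":[[[0,0,-5,0,0,0],[0,0,-15,0,0,0],[0,0,-20,0,0,0],[0,0,-30,0,0,0],[0,0,-30,0,0,0],[0,0,0,0,0,0],[0,0,0,0,0,0]]]}'
python3 - <<'E'
from h import *
togo(.5315,.3877,.1,94)
im=manip.read_camera("top")
cv2.imwrite("pics/t5.png",cv2.resize(im[200:420,240:460,::-1],None,fx=2,fy=2))
E
```

```text
time: 19.15
tcp_pos: [0.4685, -0.1226, 0.0158]
tcp_rot: [0.708, 0.706, 0.0, -0.0]
wrist_force: [-0.7, -0.2, 0.1]
grip_width: 0.0801
finger_force: 0.0
time: 19.65
tcp_pos: [0.4688, -0.1227, 0.0165]
tcp_rot: [0.708, 0.706, 0.0, 0.0]
wrist_force: [-1.3, -0.6, 3.7]
grip_width: 0.0546
finger_force: 30.0
time: 20.35
tcp_pos: [0.4683, -0.1229, 0.1163]
tcp_rot: [0.708, 0.706, -0.0, 0.001]
wrist_force: [-0.3, -0.1, -1.0]
grip_width: 0.0541
finger_force: 30.0
t 20.35 tcp [ 468.3 -122.9  116.3] yaw 89.8 zaxis [ 0.001 -0.001 -1.   ] F [-0.3 -0.1 -1. ] grip 54.1 30.0
 go tool mm [510.8  61.6  15.9] turn z -4.2 q [ 1.    0.55 -0.99  2.05  0.61  0.87 -0.34]
```

View pics/t5.png

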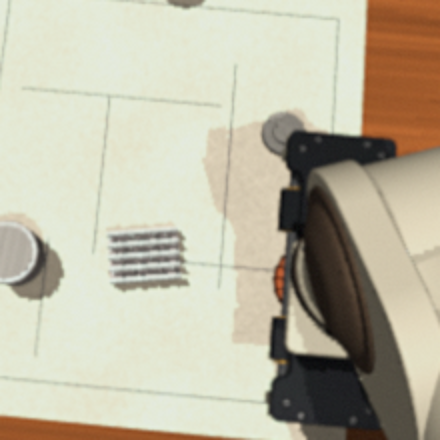

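The choke is held, showing as an orange edge at (280,280). Moving over the post.

```bash

python3 -m jog '{"increments":[[[15,2,-5,0,0,0],[30,3.5,0,0,0,0],[40,5,0,0,0,0],[40,5,0,0,0,0],[40,5,0,0,0,0],[40,5,0,0,0,0],[40,5,0,0,0,0],[40,5,0,0,0,0],[40,5,0,0,0,0],[40,5,0,0,0,0],[40,5,0,0,0,0],[40,5,0,0,0,0]]]}'
python3 -m jog '{"increments":[[[36,4,0,0,0,0],[20,3,0,0,0,0],[9,1,0,0,0,0],[0,0,0,0,0,-4],[0,0,0,0,0,0],[0,0,0,0,0,0],[0,0,0,0,0,0]]]}'
python3 - <<'E'
from h import *
togo(.5315,.3877,.06,94)
im=manip.read_camera("scene")
cv2.imwrite("pics/s6.png",cv2.resize(im[130:270,390:550,::-1],None,fx=3.5,fy=3.5,interpolation=cv2.INTER_CUBIC))
E
```

```text
time: 21.6
tcp_pos: [0.5232, 0.3251, 0.1199]
tcp_rot: [0.707, 0.707, -0.001, -0.001]
wrist_force: [0.5, -0.3, -1.4]
grip_width: 0.0544
finger_force: 30.0
time: 22.3
tcp_pos: [0.5332, 0.3864, 0.1207]
tcp_rot: [0.684, 0.73, -0.0, 0.0]
wrist_force: [0.2, -0.8, -1.7]
grip_width: 0.0542
finger_force: 30.0
t 22.3 tcp [533.2 386.4 120.7] yaw 93.7 zaxis [-0.    -0.001 -1.   ] F [ 0.2 -0.8 -1.7] grip 54.2 30.0
 go tool mm [ 1.4 -1.6 60.7] turn z -0.3 q [-0.07  0.8  -0.9   1.61  0.69  1.08 -1.1 ]
```

View pics/s6.png

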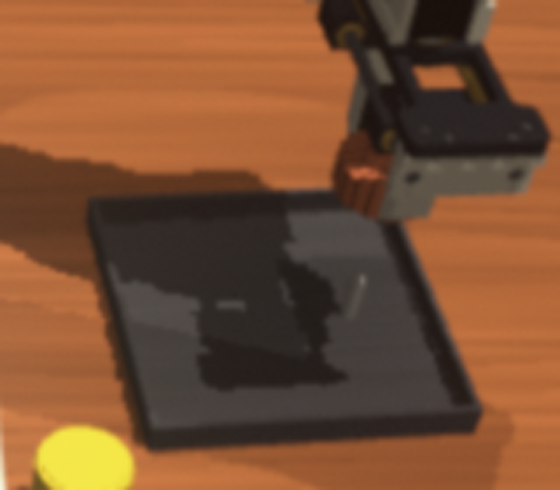

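The choke's left edge is at about (335,170), and it may sit off-centre in the pads. I'll measure that before lowering.

```bash
python3 - <<'E'
from h import *
s=manip.read_state(); p=s["tcp_pos"]; th=np.linspace(0,2*np.pi,60)
post=pt("scene",[[390+363/3.5-.4,130+278/3.5-.4]],.034); print("post from scene",post)
o={}
for n in("scene","top"):
    im=manip.read_camera(n)[:,:,::-1].copy()
    hsv=cv2.cvtColor(im,cv2.COLOR_BGR2HSV)
    for z in(p[2]-.016,p[2]+.006):
        q=proj(n,np.c_[p[0]+.028*np.cos(th),p[1]+.028*np.sin(th),0*th+z]); print(n,round(z,3),"expected box",q.min(0).round(1),q.max(0).round(1))
        q0=q if z<p[2] else q1 if False else q
        o.setdefault(n,[]).append(q)
    c=np.vstack(o[n]).mean(0).astype(int); x0,y0=c-[50,55]; x0=max(x0,0)
    cr=cv2.resize(im[y0:y0+110,x0:x0+100],None,fx=3.8,fy=3.8,interpolation=cv2.INTER_CUBIC)
    for q in o[n]: cv2.polylines(cr,[np.int32((q+.5-[x0,y0])*3.8)],True,(255,0,255),1)
    o[n]=cr
    print(n,x0,y0)
cv2.imwrite("pics/v7.png",np.hstack([o["scene"],o["top"]]))
E
```

```text
post from scene [[0.53284725 0.39195608]]
scene 0.105 expected box [484.  173.5] [512.6 192.6]
scene 0.127 expected box [486.2 164.9] [515.3 183.9]
scene 449 123
top 0.105 expected box [ 58.4 250.5] [ 92.8 285.3]
top 0.127 expected box [ 51.7 247.6] [ 86.9 283.3]
top 22 211
```

View pics/v7.png

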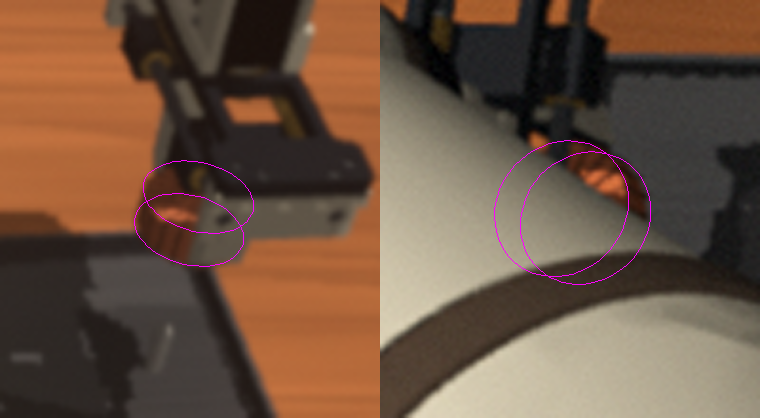

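The choke matches the expected outline in both views, so it is centred at the TCP. The post comes out at (0.532,0.390) as the mean of the two views. Lowering.

```bash

python3 -m jog '{"increments":[[[4,-1,20,0,0,0],[0,0,20,0,0,0],[0,0,15,0,0,0],[0,0,5,0,0,0],[0,0,0,0,0,0],[0,0,0,0,0,0]]]}'
python3 -c "from h import *; togo(.532,.3905,.0205,94)"
python3 -m jog '{"increments":[[[0,0,3,0,0,0],[0,0,3,0,0,0],[0,0,3,0,0,0],[0,0,3,0,0,0],[0,0,1,0,0,0]]]}'
python3 -c "from h import *; togo(.532,.3905,.0205,94)"
```

```text
time: 23.05
tcp_pos: [0.5319, 0.3917, 0.0611]
tcp_rot: [0.683, 0.731, 0.0, -0.0]
wrist_force: [-1.0, -0.7, -0.9]
grip_width: 0.0542
finger_force: 30.0
t 23.05 tcp [531.9 391.7  61.1] yaw 93.9 zaxis [-0.  0. -1.] F [-1.  -0.7 -0.9] grip 54.2 30.0
 go tool mm [-1.2  0.  40.6] turn z -0.1 q [-0.11  0.87 -0.85  1.63  0.75  1.   -1.14]
time: 23.55
tcp_pos: [0.5317, 0.3911, 0.0476]
tcp_rot: [0.683, 0.73, -0.0, 0.0]
wrist_force: [-0.4, -0.4, -1.7]
grip_width: 0.0544
finger_force: 30.0
t 23.55 tcp [531.7 391.1  47.6] yaw 93.9 zaxis [-0. -0. -1.] F [-0.4 -0.4 -1.7] grip 54.4 30.0
 go tool mm [-0.6  0.2 27.1] turn z -0.1 q [-0.12  0.88 -0.84  1.63  0.76  0.98 -1.15]
```

The post has entered the hole without contact. Lowering on.

```bash

python3 -m jog '{"increments":[[[0,0,6,0,0,0],[0,0,6,0,0,0],[0,0,6,0,0,0],[0,0,4,0,0,0],[0,0,2,0,0,0],[0,0,1,0,0,0],[0,0,0,0,0,0],[0,0,0,0,0,0]]]}'
python3 -m jog '{"increments":[[[0,0,0.8,0,0,0],[0,0,0,0,0,0]]]}'
python3 -m jog '{"increments":[[[0,0,0.7,0,0,0],[0,0,0,0,0,0]]]}'
```

```text
time: 24.35
tcp_pos: [0.532, 0.3915, 0.0233]
tcp_rot: [0.683, 0.731, 0.0, 0.0]
wrist_force: [0.1, 0.1, -0.9]
grip_width: 0.0542
finger_force: 30.0
time: 24.55
tcp_pos: [0.532, 0.3913, 0.0223]
tcp_rot: [0.683, 0.73, 0.0, 0.0]
wrist_force: [-0.2, -1.0, -2.1]
grip_width: 0.0543
finger_force: 30.0
time: 24.75
tcp_pos: [0.5319, 0.3912, 0.0215]
tcp_rot: [0.683, 0.73, -0.0, 0.0]
wrist_force: [-0.3, 0.1, -0.7]
grip_width: 0.0545
finger_force: 30.0
```

```bash

python3 -m jog '{"increments":[[[0,0,0.6,0,0,0],[0,0,0,0,0,0]]]}'
python3 -m jog '{"increments":[[[0,0,0.6,0,0,0],[0,0,0,0,0,0]]]}'
python3 -m jog '{"increments":[[[0,0,0.4,0,0,0],[0,0,0,0,0,0]]]}'
```

```text
time: 24.95
tcp_pos: [0.5319, 0.3912, 0.0209]
tcp_rot: [0.683, 0.73, -0.0, 0.0]
wrist_force: [0.0, -0.2, -2.0]
grip_width: 0.0546
finger_force: 30.0
time: 25.15
tcp_pos: [0.5319, 0.3914, 0.0206]
tcp_rot: [0.683, 0.731, 0.0, 0.0]
wrist_force: [-0.8, -0.2, 1.8]
grip_width: 0.0546
finger_force: 30.0
time: 25.35
tcp_pos: [0.5319, 0.3913, 0.0206]
tcp_rot: [0.683, 0.731, 0.0, 0.0]
wrist_force: [-2.6, -2.2, 4.4]
grip_width: 0.0542
finger_force: 30.0
```

Seated. Releasing and moving to the heat sink.

```bash

python3 -m jog '{"increments":[[[0,0,-0.6,0,0,0],[0,0,0,0,0,0],[0,0,0,0,0,0],[0,0,0,0,0,0]]]}' 74
python3 -m jog '{"increments":[[[0,0,-10,0,0,0],[0,0,-25,0,0,0],[0,0,-35,0,0,0],[0,0,-35,0,0,0],[0,0,-15,0,0,0],[-20,-4,0,0,0,0],[-36,-7,0,0,0,0],[-42,-8.5,0,0,0,0],[-42,-8.5,0,0,0,0],[-42,-8.5,0,0,0,0],[-42,-8.5,0,0,0,0],[-42,-8.5,0,0,0,0]]]}'
python3 -m jog '{"increments":[[[-42,-8.5,0,0,0,0],[-36,-7.5,0,0,0,0],[-25,-5,0,0,0,0],[-14,-3,0,0,0,-4.2],[0,0,0,0,0,0],[0,0,0,0,0,0],[0,0,0,0,0,0]]]}'
python3 - <<'E'
from h import *
togo(.481,.0035,.0165,98)
im=manip.read_camera("scene")[:,:,::-1]
cv2.imwrite("pics/s8.png",cv2.resize(im[130:270,270:550],None,fx=2.8,fy=2.8,interpolation=cv2.INTER_CUBIC))
E
```

```text
time: 25.75
tcp_pos: [0.5319, 0.3913, 0.0204]
tcp_rot: [0.683, 0.73, 0.0, -0.0]
wrist_force: [-0.7, -0.1, -0.1]
grip_width: 0.0737
finger_force: 0.0
time: 26.95
tcp_pos: [0.4958, 0.1205, 0.1404]
tcp_rot: [0.683, 0.731, -0.0, 0.0]
wrist_force: [0.4, -1.0, -0.7]
grip_width: 0.0743
finger_force: 0.0
time: 27.65
tcp_pos: [0.4805, 0.0054, 0.1407]
tcp_rot: [0.655, 0.755, 0.0, -0.0]
wrist_force: [0.9, -0.2, -0.4]
grip_width: 0.0743
finger_force: 0.0
t 27.65 tcp [480.5   5.4 140.7] yaw 98.1 zaxis [ 0.001  0.001 -1.   ] F [ 0.9 -0.2 -0.4] grip 74.3 0.0
 go tool mm [ -2.    0.2 124.2] turn z 0.1 q [ 0.8   0.53 -1.07  2.04  0.59  0.92 -0.45]
```

View pics/s8.png

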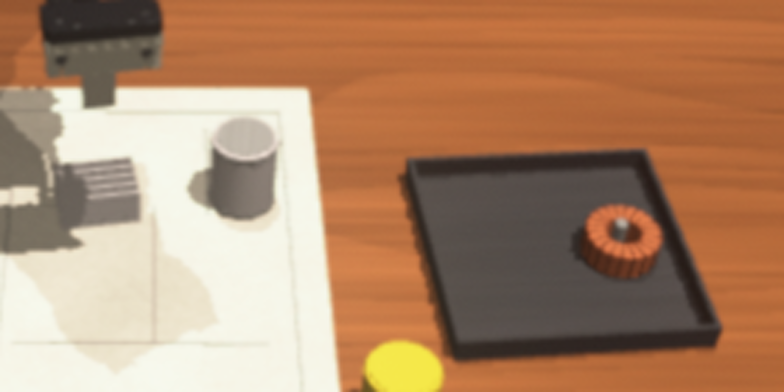

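The choke sits flat with the post in its hole at (622,232). Descending on the heat sink.

```bash

python3 -m jog '{"increments":[[[-2,0.2,25,0,0,0],[0,0,30,0,0,0],[0,0,30,0,0,0],[0,0,22,0,0,0],[0,0,11,0,0,0],[0,0,6,0,0,0],[0,0,2,0,0,0],[0,0,0,0,0,0]]]}'
python3 -m jog '{"increments":[[[0,0,0,0,0,0],[0,0,0,0,0,0],[0,0,0,0,0,0],[0,0,0,0,0,0],[0,0,0,0,0,0],[0,0,0,0,0,0]]]}' 34 25
python3 -m jog '{"increments":[[[0,0,-5,0,0,0],[0,0,-15,0,0,0],[0,0,-20,0,0,0],[0,0,-30,0,0,0],[0,0,-30,0,0,0],[0,0,-10,0,0,0],[0,0,0,0,0,0],[0,0,0,0,0,0]]]}'
python3 - <<'E'
from h import *
togo(.5375,.300,.06,94.2)
im=manip.read_camera("scene")[:,:,::-1]
cv2.imwrite("pics/s9.png",cv2.resize(im[100:270,80:550],None,fx=1.7,fy=1.7,interpolation=cv2.INTER_CUBIC))
E
```

```text
time: 28.5
tcp_pos: [0.4814, 0.0024, 0.0151]
tcp_rot: [0.656, 0.755, 0.0, 0.0]
wrist_force: [0.8, 0.2, -0.0]
grip_width: 0.0736
finger_force: 0.0
time: 29.1
tcp_pos: [0.4811, 0.0019, 0.0148]
tcp_rot: [0.656, 0.755, 0.0, 0.0]
wrist_force: [0.2, -0.4, 2.8]
grip_width: 0.0415
finger_force: 25.0
time: 29.9
tcp_pos: [0.4801, 0.0015, 0.1237]
tcp_rot: [0.656, 0.755, -0.001, -0.0]
wrist_force: [0.3, 0.0, -0.8]
grip_width: 0.042
finger_force: 25.0
t 29.9 tcp [480.1   1.5 123.7] yaw 98.0 zaxis [-0.001 -0.    -1.   ] F [ 0.3  0.  -0.8] grip 42.0 25.0
 go tool mm [287.6  98.5  63.5] turn z 3.8 q [ 0.78  0.55 -1.04  2.05  0.62  0.89 -0.47]
```

View pics/s9.png

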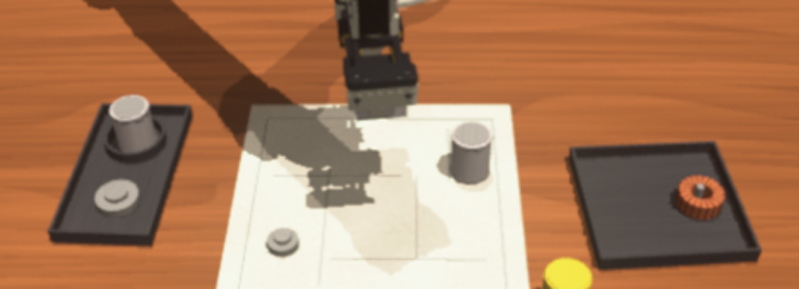

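The sink is lifted cleanly. Carrying it to the square tray.

```bash

python3 -m jog '{"increments":[[[14,5,0,0,0,0],[28,9.5,0,0,0,0],[34,11.5,0,0,0,0],[36,12.5,0,0,0,0],[36,12.5,0,0,0,0],[36,12.5,0,0,0,0],[36,12.5,0,0,0,0],[34,11.5,0,0,0,0],[22,7.5,0,0,0,0],[12,4,0,0,0,3.8],[0,0,0,0,0,0],[0,0,0,0,0,0]]]}'
python3 -c "from h import *; togo(.538,.2995,.0205,94.2)"
```

```text
time: 31.15
tcp_pos: [0.5375, 0.3003, 0.1229]
tcp_rot: [0.68, 0.734, -0.001, -0.0]
wrist_force: [-0.5, -0.8, -1.4]
grip_width: 0.0421
finger_force: 25.0
t 31.15 tcp [537.5 300.3 122.9] yaw 94.4 zaxis [-0.002 -0.002 -1.   ] F [-0.5 -0.8 -1.4] grip 42.1 25.0
 go tool mm [ -0.7   0.7 102.4] turn z 0.2 q [ 0.09  0.73 -0.92  1.72  0.67  1.04 -0.99]
```

```bash

python3 -m jog '{"increments":[[[-0.7,0.7,20,0,0,0],[0,0,25,0,0,0],[0,0,25,0,0,0],[0,0,14,0,0,0],[0,0,8,0,0,0],[0,0,5,0,0,0],[0,0,3,0,0,0],[0,0,1.5,0,0,0],[0,0,0,0,0,0],[0,0,0,0,0,0]]]}'
python3 -m jog '{"increments":[[[0,0,0.7,0,0,0],[0,0,0,0,0,0]]]}'
python3 -m jog '{"increments":[[[0,0,0.6,0,0,0],[0,0,0,0,0,0]]]}'
python3 -c "from h import *; togo(.538,.2995,.019,94.2)"
```

```text
time: 32.15
tcp_pos: [0.5396, 0.3006, 0.0237]
tcp_rot: [0.68, 0.733, 0.001, 0.0]
wrist_force: [1.3, -0.6, -0.6]
grip_width: 0.0416
finger_force: 25.0
time: 32.35
tcp_pos: [0.5394, 0.3004, 0.0226]
tcp_rot: [0.68, 0.733, 0.0, 0.0]
wrist_force: [-0.8, -0.7, -0.3]
grip_width: 0.0422
finger_force: 25.0
time: 32.55
tcp_pos: [0.5392, 0.3004, 0.0217]
tcp_rot: [0.68, 0.733, -0.0, 0.0]
wrist_force: [0.7, -1.0, -1.9]
grip_width: 0.0417
finger_force: 25.0
t 32.55 tcp [539.2 300.4  21.7] yaw 94.3 zaxis [ 0. -0. -1.] F [ 0.7 -1.  -1.9] grip 41.7 25.0
 go tool mm [-0.8 -1.3  2.7] turn z 0.1 q [ 0.03  0.86 -0.82  1.75  0.79  0.89 -1.07]
```

```bash

python3 -m jog '{"increments":[[[-0.8,-1,1,0,0,0],[0,0,0.6,0,0,0],[0,0,0,0,0,0]]]}'
python3 -m jog '{"increments":[[[0,0,0.6,0,0,0],[0,0,0,0,0,0]]]}'
python3 -m jog '{"increments":[[[0,0,0.4,0,0,0],[0,0,0,0,0,0]]]}'
python3 -m jog '{"increments":[[[0,0,0.3,0,0,0],[0,0,0,0,0,0]]]}'
```

```text
time: 32.85
tcp_pos: [0.5381, 0.2994, 0.0199]
tcp_rot: [0.68, 0.733, -0.0, -0.0]
wrist_force: [0.1, -1.5, -0.7]
grip_width: 0.0418
finger_force: 25.0
time: 33.05
tcp_pos: [0.5383, 0.2995, 0.0195]
tcp_rot: [0.68, 0.733, -0.0, -0.0]
wrist_force: [-0.2, -0.9, -1.3]
grip_width: 0.0415
finger_force: 25.0
time: 33.25
tcp_pos: [0.5382, 0.2995, 0.0191]
tcp_rot: [0.68, 0.733, -0.0, -0.0]
wrist_force: [-0.5, -0.1, -0.7]
grip_width: 0.0419
finger_force: 25.0
time: 33.45
tcp_pos: [0.5383, 0.2995, 0.0189]
tcp_rot: [0.68, 0.733, 0.0, 0.0]
wrist_force: [-1.0, -0.2, -0.8]
grip_width: 0.0421
finger_force: 25.0
```

```bash

python3 -m jog '{"increments":[[[0,0,0.4,0,0,0],[0,0,0,0,0,0]]]}'
python3 -m jog '{"increments":[[[0,0,0.4,0,0,0],[0,0,0,0,0,0]]]}'
```

```text
time: 33.65
tcp_pos: [0.5383, 0.2995, 0.0188]
tcp_rot: [0.68, 0.733, 0.0, 0.0]
wrist_force: [-1.5, -0.6, 3.7]
grip_width: 0.0422
finger_force: 25.0
time: 33.85
tcp_pos: [0.5383, 0.2996, 0.0188]
tcp_rot: [0.68, 0.733, -0.0, 0.0]
wrist_force: [-2.3, -2.7, 6.8]
grip_width: 0.042
finger_force: 25.0
```

```bash

python3 -m jog '{"increments":[[[0,0,-0.6,0,0,0],[0,0,0,0,0,0],[0,0,0,0,0,0],[0,0,0,0,0,0]]]}' 62
python3 -m jog '{"increments":[[[0,0,-10,0,0,0],[0,0,-25,0,0,0],[0,0,-35,0,0,0],[0,0,-35,0,0,0],[0,0,-35,0,0,0],[0,0,-30,0,0,0],[-25,-5,-10,0,0,0],[-40,-10,0,0,0,0],[-40,-10,0,0,0,0],[-40,-10,0,0,0,0],[-40,-10,0,0,0,0],[-40,-10,0,0,0,0]]]}'
python3 -m jog '{"increments":[[[-40,-10,0,0,0,0],[-30,-5,0,0,0,0],[-15,0,0,0,0,0],[0,0,0,0,0,0],[0,0,0,0,0,0]]]}'
python3 - <<'E'
from h import *
togo(.48,0,.2)
t=manip.read_camera("top")[:,:,::-1]; s=manip.read_camera("scene")[:,:,::-1]
cv2.imwrite("pics/topF.png",t); cv2.imwrite("pics/sceneF.png",s)
o=np.zeros((590,790,3),'uint8')
a=cv2.resize(s[100:330,80:550],None,fx=1.65,fy=1.65); o[:a.shape[0],:a.shape[1]]=a
b=t[215:345,55:190]; c=t[265:430,450:555]; b=cv2.resize(b,None,fx=1.4,fy=1.4); c=cv2.resize(c,None,fx=1.25,fy=1.25)
o[385:385+b.shape[0],20:20+b.shape[1]]=b; o[383:383+c.shape[0],300:300+c.shape[1]]=c
cv2.imwrite("pics/vF.png",o)
E
```

```text
time: 34.25
tcp_pos: [0.5382, 0.2995, 0.0184]
tcp_rot: [0.68, 0.733, -0.0, -0.0]
wrist_force: [0.7, -0.1, 0.3]
grip_width: 0.0612
finger_force: 0.0
time: 35.45
tcp_pos: [0.4997, 0.0696, 0.1992]
tcp_rot: [0.68, 0.733, 0.0, 0.0]
wrist_force: [1.2, -1.0, 0.4]
grip_width: 0.0622
finger_force: 0.0
time: 35.95
tcp_pos: [0.4919, -0.0133, 0.1991]
tcp_rot: [0.68, 0.733, 0.001, -0.0]
wrist_force: [0.4, 0.4, 0.1]
grip_width: 0.0623
finger_force: 0.0
t 35.95 tcp [491.9 -13.3 199.1] yaw 94.3 zaxis [ 0.001  0.001 -1.   ] F [0.4 0.4 0.1] grip 62.3 0.0
 go tool mm [ 14.2 -10.9  -0.9] turn z None q [ 0.88  0.45 -1.12  1.96  0.48  1.02 -0.38]
```

View pics/vF.png

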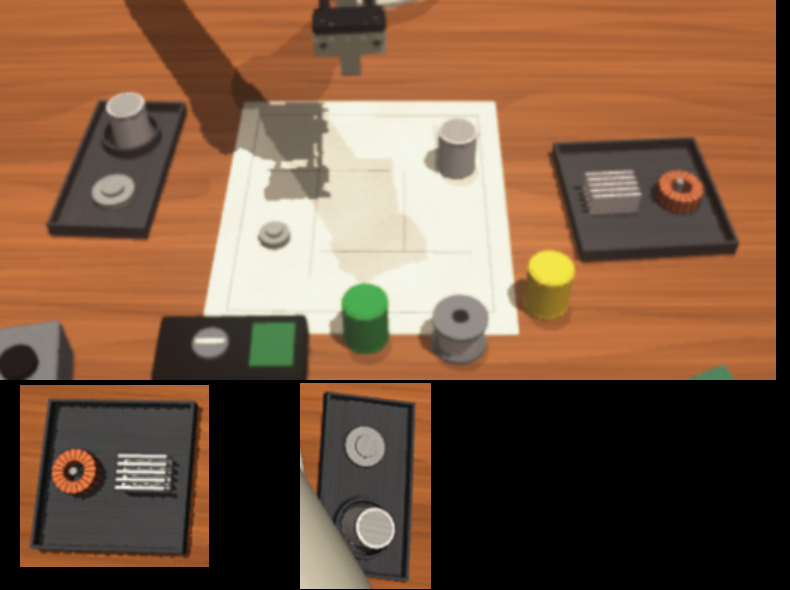

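The final view shows the full can upright in the cup (127,125) and the large flange flat beside it (113,190). The choke is on the post (680,190) and the sink lies base down (612,192). The empty can, small flange and bystanders are untouched. Handing in.

```bash
python3 -c "
from bench import manip
print(manip.job_done())"
```

```text
the job is handed in; nothing more can be done
None
```

Both kits are made up as asked and the job is handed in at about 36 s. I lifted only canister_a: it weighed about 5 N, so it is the full one, and canister_b was left standing where it was.

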